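# Pin and draw out the sprung frame stretcher

### The job

In this rug-tufting workshop, pluck the pull pin (the one with the tall straight cylindrical head) from the wooden pocket tray and push it down into the hole of the stretcher rod's eye until its collar sits on the eye. Then, by that pin, pull the sprung rod out of its tube until the rod's pointer is lined up with the gap between the two prongs of the length marker, and finish holding it there, still gripping the pin, so that a colleague can hook on the frame. Leave the other two pins in their pockets and do not shift the length marker.

Things in the scene. Friction and masses are not known exactly. Their poses are not given: they have to be found in the camera images.
- tray: Wooden pocket tray fixed to the bench, 200 x 66 x 40 mm high, lying about level to the robot's right. Origin: centre of its underside; x along its length, z up. Three pockets (15 mm square) in its top along x at -65, 0 and +65 mm, one pin standing in each.
- pull_pin: The pull pin: aluminium, 67 mm long, 30 to 55 g, upright in one of the pockets (which varies), collar resting on the tray's top, tip 12 mm above the bench. Origin: lower tip of its shank; z up along it. From the tip: shank 10 mm diameter to 28 mm (chamfered tip); collar 24 mm diameter, 28 to 33 mm; head to grip, a straight cylinder 18 mm diameter, 33 to 67 mm.
- button_pin: Another pin in the tray, to be left: the same shank and collar, with only a low flat button head 24 mm diameter, 43 mm long overall. Origin at the shank's lower tip, z up along it.
- cone_pin: Another pin in the tray, to be left: the same shank and collar, with a pointed cone for a head, 58 mm long overall. Origin at the shank's lower tip, z up along it.
- unit: The stretcher, fixed to the robot's left: plywood base 12 mm thick with a level steel tube (24 mm diameter, axis 45 mm high) from which a 14 mm rod with a square eye block comes out. Origin: on the bench under the eye's hole when the rod is in; x is the pull-out direction, z up. The base spans x -200 to 130, y -50 to 75 mm; the tube x -194 to -50 mm at y 0. Nothing on it is above 60 mm.
- eye: The rod with its aluminium eye block, 36 x 36 mm, 35 to 55 mm above the bench, with a vertical 17 mm through hole. Origin: on the bench under the hole; axes as the stretcher's. A 3 mm thick pointer sticks out of its +y side at 45 mm height. Free air below, to the base at 12 mm. Travel 95 mm; the spring pulls it back in with 5 N when fully in (start), 0.9 N more per 10 mm.
- eye_hole (a point): Centre of the mouth of the eye's hole, on the block's top. With the pin seated, the underside of its collar lies here (pin tip 28 mm below).
- pointer (a point): Tip of the rod's pointer; travels with the eye along the stretcher's x.
- gate (a point): Middle of the 12 mm gap between the length marker's two upright prongs (4 mm thick, tops 51 mm above the bench), beside the pointer's path on the stretcher's +y side. Stretcher axes. The pointer is lined up when both have the same x in the stretcher's frame. The marker slides on a rail with about 4 N friction and starts 40 to 75 mm ahead of the pointer's start.

How it is judged:
By the outcome, as a careful person would: the job done as asked, in the order asked, and still so for the second after the job is handed in, while the arm keeps its last pose, push and grip.
It also fails if it takes over 43 s, if anything falls off the work surface, if the arm or the gripper's body presses on something with over 40 N, if the wrist force passes 120 N, or if a joint passes its speed limit or range.

### The arm

A 6-joint arm with a two-finger parallel gripper is mounted at the origin on the work surface. World frame = base frame: x ahead of the robot, y to its left, z up, the work surface at z = 0. Lengths are in mm, angles in rad, forces in N, time in s.
With the tool pointing down it reaches from about 350 to 875 mm from the base axis. Payload 4.2 kg.
Tool frame: the origin (TCP) lies at the very end of the fingers, on their centre line; the grasp point (between the pads) lies 19 mm behind it; z points along the fingers, y is the line along which they close (so a half turn about z gives the same grasp; the last joint's range is limited). The gripper opens to 85 mm and grips with 20 to 120 N. Pads are 22 mm wide; open, the fingers measure 114 mm over their backs; the gripper's body (76 mm by 85 mm) begins 54 mm behind the grasp point. The pads swing forward as they close: fully open they stand 13 mm farther back than shut.
Start: joints at [1.422, 0.385, 0.008, 0, -1.194, -0.259], TCP at [247.836, 573.739, 231.312] pointing down, gripper open.
Joint ranges: [-3.14, 3.14], [-1.21, 2.06], [-1.07, 1.41], [-3.16, 2.05], [-2.99, -0.16], [-3.1, 3.1]. Speed limits (rad/s): [2.79, 2.79, 3.14, 3.14, 3.14, 3.14].

### API

Orientations are given as a unit quaternion [x, y, z, w].
In Python, from bench import arm, optics gives the robot as it stands. The module is installed in compiled form; this text tells all that it offers.
- The arm moves only by the tool step_arm, never from a script. Its argument "motion" is a list of rows, each an object with "dr": the turn, a rotation vector about the tool's x, y, z in units of 8 degrees (1.0 is 8 degrees), a list of three; "slide": the shift along the tool's x, y, z in mm, a list of three; "jaw": the finger opening in mm, from 0 to 85.4. A call has exactly 8 rows; each row is the pose to reach, as a shift and turn from the pose commanded when the call began, along the tool's axes at that moment; what a row does not reach only later rows make up. A row lasts 1/8 s, in which the tool goes at most 62.5 mm and 10.7 degrees, less where a joint would pass 70% of its speed; a pose out of reach is approached as far as the arm can. A call with a gripper value outside its range is refused whole. The fingers move at their own pace and stop on an object; the grip force is fixed at half the most. Time passes only in rows, so rows that repeat a pose let the fingers close, or fill a call up. It gives the time, the measured TCP pose, the force, the opening and the grip force at its end, in the units of the state.
- arm.read_state(): the state, without advancing time (a new reading comes with each control period).
- optics.get_image(name): name is "scene" or "top"; returns the picture (384x512x3 uint8, blue, green, red); there is no depth.
- optics.camera_info(name): a dict with "camera_matrix" (3x3 intrinsics, pixels), "view" (4x4, takes a point from world to camera coordinates). Camera axes: x right, y up, looking along -z (the intrinsics and any distortion apply to the point x, -y, -z); pixel columns grow to the right and rows downward; lengths in mm; the calibration is good to about 2 mm. A picture is of the moment at which its call begins. camera_info takes no time and is no camera call.
- arm.job_done(): hands the job in; it is judged then, once.
The state is a dict: "clock": time; "joints": joint angles; "joint_vel": joint speeds; "joint_efforts": joint torques, N m; "position": TCP position; "ee_rot": TCP orientation; "contact_force": force on the tool from outside, world axes, zero at the start; "wrist_torque": the same for the moment, N m; "gripper_width": finger opening in mm; "grasp_force": force on a finger pad.
Only numpy, scipy, OpenCV 4.12 (cv2) and the standard library are available. Lean on these libraries where they do the work, as an engineer would, in place of code of your own. Each camera call takes 0.05 s, during which the arm holds its last target. There are 200 camera calls.

## Working session

There is one attempt and no reset: what is moved stays moved. The work goes in short steps, Python scripts to look and compute and a tool call to move; the robot and the scene stay as the last step left them, time stands still between calls to the robot, and variables do not carry over. Pictures are saved under pics/ and viewed, at most 10 in all, crops included, and the job is handed in when it is done.

Besides the shell and the picture viewer there is one more tool, called after "Call:" by a JSON object that holds its "api" and its "payload", one argument or row to a line. step_arm: Moves the arm, as the interface text tells. Its arguments: {"type":"object","properties":{"motion":{"type":"array","items":{"type":"object","properties":{"dr":{"type":"array","items":{"type":"number"}},"slide":{"type":"array","items":{"type":"number"}},"jaw":{"type":"number"}}}}},"required":["motion"]}

```bash
mkdir -p pics; python3 - <<'E'
from bench import arm, optics
import cv2,numpy as np
for n in("scene","top"):
    cv2.imwrite(f"pics/{n}0.png",optics.get_image(n)); i=optics.camera_info(n); print(n,{k:np.round(v,3).tolist() if not isinstance(v,str) else v for k,v in i.items()})
print(arm.read_state())
E
```

```text
scene {'camera_matrix': [[426.468, 0.0, 254.303], [0.0, 426.468, 186.999], [0.0, 0.0, 1.0]], 'view': [[0.502, 0.865, 0.008, -237.02], [-0.512, 0.289, 0.809, 205.827], [0.697, -0.41, 0.588, -1148.028], [0.0, 0.0, 0.0, 1.0]]}
top {'camera_matrix': [[465.549, 0.0, 258.739], [0.0, 465.549, 186.175], [0.0, 0.0, 1.0]], 'view': [[-0.024, -1.0, -0.013, 7.553], [0.991, -0.026, 0.129, -528.03], [-0.129, -0.01, 0.992, -860.052], [0.0, 0.0, 0.0, 1.0]]}
{'clock': 0.1, 'joints': array([ 1.42161081e+00,  3.85525353e-01,  6.76403172e-03, -3.97420631e-04,
       -1.19398513e+00, -2.58642715e-01]), 'joint_vel': array([ 0.00052387, -0.00180915,  0.00123127,  0.00247096, -0.00064574,
       -0.00011795]), 'joint_efforts': array([-7.51367443e-04, -3.93319702e+01,  1.88929796e+01,  4.19794500e+00,
       -2.58243381e-03,  7.71117186e-06]), 'position': array([247.65005123, 573.28749025, 230.30955666]), 'ee_rot': array([ 9.79266130e-01, -2.02575572e-01, -1.31084209e-04,  9.83706541e-04]), 'contact_force': array([ 0.0342184 , -0.1826324 , -0.09484462]), 'wrist_torque': array([ 0.01236374,  0.02274004, -0.06713595]), 'grasp_force': 0.0, 'gripper_width': 85.82026066722165}
```

View pics/scene0.png

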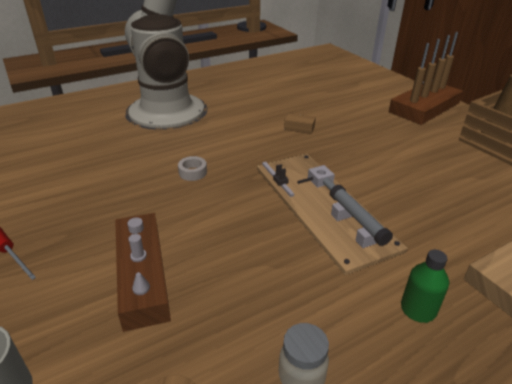

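View pics/top0.png

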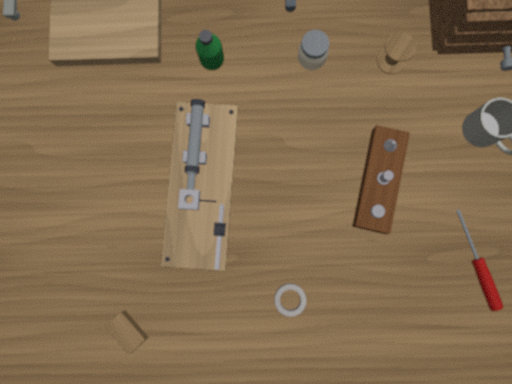

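The tray is right of centre with the pull pin in the middle pocket (top ≈ (387,176), scene ≈ (137,245)); the button is at top (378,212) and the cone at (390,146). The eye is at top (189,199), and the rod pulls toward the robot (down in the top image). The marker is at (220,229).

```bash
cat > h.py <<'E'
import numpy as np,cv2
from bench import arm,optics
def ray(n,u,v):
    i=optics.camera_info(n);K=np.array(i["camera_matrix"]);V=np.array(i["view"]);R=V[:3,:3]
    d=np.linalg.inv(K)@[u,v,1];d=R.T@np.array([d[0],-d[1],-d[2]]);return -R.T@V[:3,3],d
def onz(n,u,v,z):
    c,d=ray(n,u,v);return c+d*(z-c[2])/d[2]
def proj(n,p):
    i=optics.camera_info(n);K=np.array(i["camera_matrix"]);V=np.array(i["view"]);q=V[:3,:3]@p+V[:3,3]
    w=K@[q[0],-q[1],-q[2]];return w[:2]/w[2]
E
python3 - <<'E'
from h import *
for n in("scene","top"):
    print(n,optics.camera_info(n).keys())
t=cv2.imread("pics/top0.png");s=cv2.imread("pics/scene0.png")
a=cv2.resize(t[180:275,160:240],None,fx=6,fy=6,interpolation=cv2.INTER_CUBIC)[:570]
b=cv2.resize(t[120:240,350:415],None,fx=4.75,fy=4.75,interpolation=cv2.INTER_CUBIC)[:570]
cv2.imwrite("pics/c1.png",np.hstack([a,b]))
a=cv2.resize(s[150:250,255:345],None,fx=5,fy=5,interpolation=cv2.INTER_CUBIC)
b=cv2.resize(s[205:305,110:170],None,fx=5,fy=5,interpolation=cv2.INTER_CUBIC)
cv2.imwrite("pics/c2.png",np.hstack([a,b]))
E
```

```text
scene dict_keys(['camera_matrix', 'view'])
top dict_keys(['camera_matrix', 'view'])
```

View pics/c1.png

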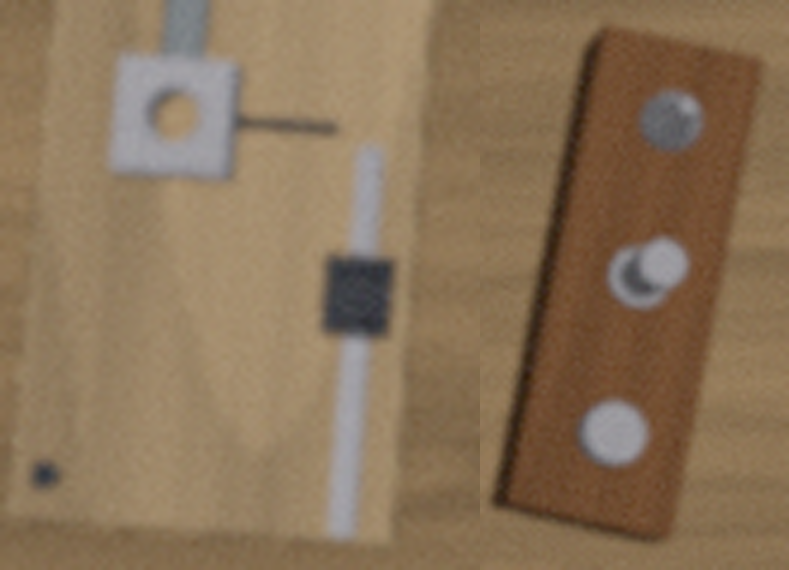

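View pics/c2.png

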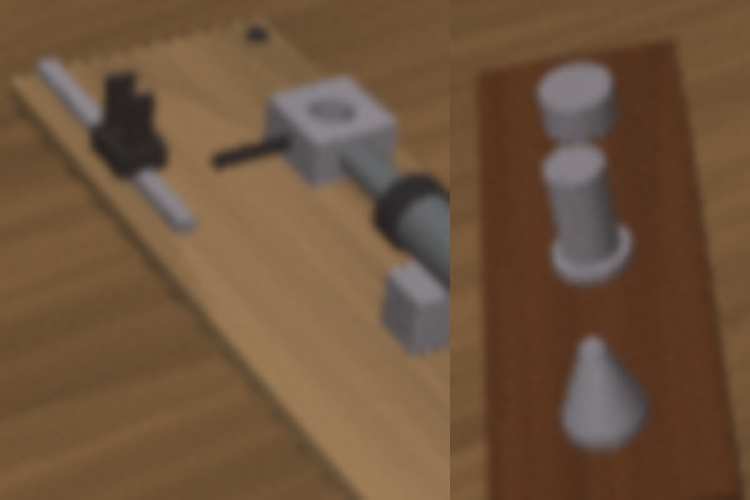

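Crops: hole at top (189.1,199), pointer tip (216,201), marker (219.5,229) with prong tops in scene ≈ (279,165),(284,169); pull pin head top at (388.7,175.6).

```bash
python3 - <<'E'
from h import *
np.set_printoptions(precision=1,suppress=True)
f=lambda px,py,s,u,v:(u+(px+.5)/s-.5,v+(py+.5)/s-.5)
A=lambda x,y:f(x,y,6,160,180)
B=lambda x,y:f(x-480,y,4.75,350,120)
C=lambda x,y:f(x,y,5,255,150)
D=lambda x,y:f(x-450,y,5,110,205)
T=lambda k,p,z:print(k,onz("top",*p,z))
S=lambda k,p,z:print(k,"scene",onz("scene",*p,z))
T("head",B(664,264),79);S("head",D(575,165),79)
T("collar",B(637,277),45)
T("button",B(614,433),55);T("cone collar",B(670,121),50)
T("hole",A(175,114),55);S("hole",C(331,111),55)
for p in((120,54),(242,60),(232,180),(108,172)):T("eyecorner",A(*p),55)
T("ptr",A(336,127),45);S("ptr",C(215,161),45)
T("marker c",A(357,296),35)
for p in ((325,258),(390,262),(387,335),(322,330)):T("mk corner",A(*p),35)
T("rail",A(370,145),12);T("rail",A(341,538),12)
S("prongs",C(120,75),51);S("prongs",C(146,97),51);
E
```

```text
head [ 536.3 -242.8   79. ]
head scene [ 536.  -241.5   79. ]
collar [ 536.3 -241.    45. ]
button [ 473.6 -225.9   55. ]
cone collar [ 598.3 -256.6   50. ]
hole [505.3 125.7  55. ]
hole scene [504.5 128.1  55. ]
eyecorner [524.7 142.9  55. ]
eyecorner [521.8 104.6  55. ]
eyecorner [484.2 108.   55. ]
eyecorner [487.7 146.7  55. ]
ptr [501.   76.5  45. ]
ptr scene [498.6  79.1  45. ]
marker c [448.1  71.5  35. ]
mk corner [460.4  81.5  35. ]
mk corner [458.6  60.9  35. ]
mk corner [435.6  62.2  35. ]
mk corner [437.7  82.8  35. ]
rail [498.1  68.9  12. ]
rail [371.7  79.9  12. ]
prongs scene [438.4  74.9  51. ]
prongs scene [456.6  75.2  51. ]
```

Heights, sizes and both views agree: pin at (536,-242), hole at (505,126.5), pull direction ≈ (-0.996,0.09), and about 52 mm to the gate.

Call:
{"api": "step_arm", "payload": {
  "motion": [
    {"dr": [0, 0, -0.2], "slide": [25, 27, 3], "jaw": 85},
    {"dr": [0, 0, -0.4], "slide": [65, 70, 9], "jaw": 85},
    {"dr": [0, 0, -0.6], "slide": [105, 115, 15], "jaw": 85},
    {"dr": [0, 0, -0.8], "slide": [147, 160, 20], "jaw": 70},
    {"dr": [0, 0, -1.0], "slide": [190, 205, 26], "jaw": 70},
    {"dr": [0, 0, -1.2], "slide": [232, 250, 31], "jaw": 60},
    {"dr": [0, 0, -1.2], "slide": [275, 296, 37], "jaw": 60},
    {"dr": [0, 0, -1.2], "slide": [317, 341, 43], "jaw": 60}
  ]
}}

```text
clock: 1.1
position: [403.7, 133.2, 188.2]
ee_rot: [0.993, -0.119, 0.0, -0.0]
contact_force: [0.8, 0.6, -0.8]
gripper_width: 60.3
grasp_force: 0.0
```

```bash
cat >> h.py <<'E'
from scipy.spatial.transform import Rotation as Ro
def go(tx,ty,tz,yaw=None):
    "print slide/dr needed to reach TCP target, x-yaw in deg"
    s=arm.read_state();R=Ro.from_quat(s["ee_rot"]).as_matrix()
    np.set_printoptions(precision=2,suppress=True)
    print("t",round(s["clock"],2),"pos",s["position"],"xyaw",np.degrees(np.arctan2(R[1,0],R[0,0])),"zaxis",R[:,2],"F",s["contact_force"],"w",s["gripper_width"],"g",s["grasp_force"],"q",s["joints"])
    print("slide",R.T@(np.array([tx,ty,tz])-s["position"]))
    if yaw is not None:
        y=np.radians(yaw);Rt=np.array([[np.cos(y),np.sin(y),0],[np.sin(y),-np.cos(y),0],[0,0,-1]])
        print("dr",np.degrees(Ro.from_matrix(R.T@Rt).as_rotvec())/8)
E
python3 -c "
from h import *
go(536,-242,125,-13.8)"
```

```text
t 1.1 pos [403.71 133.18 188.22] xyaw -13.722299314427504 zaxis [ 0.  0. -1.] F [ 0.82  0.64 -0.85] w 60.307880050655335 g 0.0 q [ 0.7   0.08 -0.52  0.   -0.97  0.63]
slide [217.5  333.11  63.16]
dr [-0.   -0.    0.01]
```

Call:
{"api": "step_arm", "payload": {
  "motion": [
    {"dr": [0, 0, 0], "slide": [32, 49, 9], "jaw": 60},
    {"dr": [0, 0, 0], "slide": [65, 99, 19], "jaw": 60},
    {"dr": [0, 0, 0], "slide": [97, 148, 28], "jaw": 60},
    {"dr": [0, 0, 0], "slide": [130, 198, 38], "jaw": 60},
    {"dr": [0, 0, 0], "slide": [162, 248, 48], "jaw": 60},
    {"dr": [0, 0, 0], "slide": [190, 291, 55], "jaw": 60},
    {"dr": [0, 0, 0], "slide": [210, 322, 60], "jaw": 60},
    {"dr": [0, 0, 0], "slide": [217, 333, 63], "jaw": 60}
  ]
}}

```text
clock: 2.1
position: [534.9, -241.8, 124.1]
ee_rot: [0.993, -0.121, -0.001, -0.0]
contact_force: [0.1, 0.5, -0.4]
gripper_width: 59.8
grasp_force: 0.0
```

```bash
python3 -c "
from h import *
go(536.2,-242,47,-13.8)
s=optics.get_image('scene');t=optics.get_image('top')
cv2.imwrite('pics/d.png',np.hstack([cv2.resize(s[150:310,70:210],None,fx=2.8,fy=2.8),cv2.resize(t[100:260,310:450],None,fx=2.8,fy=2.8)]))"
```

```text
t 2.1 pos [ 534.92 -241.77  124.12] xyaw -13.91731756971775 zaxis [-0.  0. -1.] F [ 0.05  0.53 -0.44] w 59.825864788774325 g 0.0 q [-0.15  0.42 -0.23 -0.   -0.92  1.48]
slide [ 1.43 -0.08 77.12]
dr [ 0.    0.01 -0.01]
```

View pics/d.png

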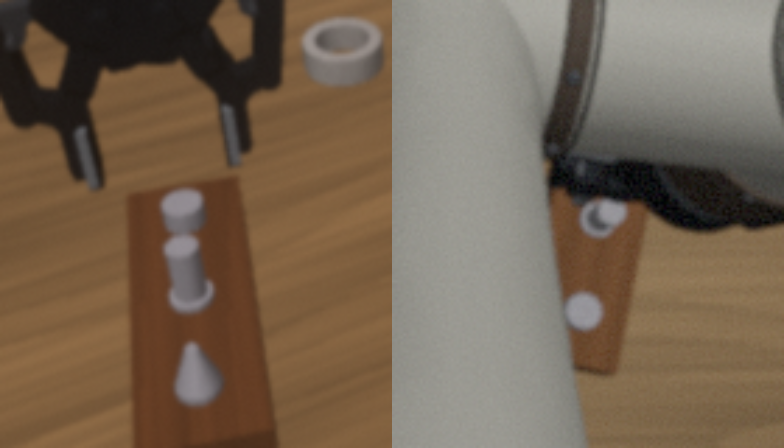

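Fingers straddle the pin in direction, tips at scene ≈ (104,217) and (154,208); I'll check their midpoint against the projected TCP.

```bash
python3 -c "
from h import *
s=arm.read_state();R=Ro.from_quat(s['ee_rot']).as_matrix();p=s['position']
for o in((0,0,0),(0,0,-8),(11,30,-6),(-11,30,-6),(11,-30,-6),(-11,-30,-6)):print(o,proj('scene',p+R@np.array(o,float)))
print(proj('scene',np.array([536.2,-242,79])),proj('scene',np.array([536.2,-242,124])))"
```

```text
(0, 0, 0) [129.87347759 213.17037206]
(0, 0, -8) [128.94070329 208.77439578]
(11, 30, -6) [107.10203447 218.50842163]
(-11, 30, -6) [106.90909221 208.75929402]
(11, -30, -6) [151.56051501 211.00643578]
(-11, -30, -6) [150.14150543 201.68404999]
[134.30274429 237.79042284] [129.27721431 214.24213749]
```

Call:
{"api": "step_arm", "payload": {
  "motion": [
    {"dr": [0, 0, 0], "slide": [0.7, 0, 20], "jaw": 60},
    {"dr": [0, 0, 0], "slide": [1.4, 0, 45], "jaw": 55},
    {"dr": [0, 0, 0], "slide": [1.4, 0, 66], "jaw": 50},
    {"dr": [0, 0, 0], "slide": [1.4, 0, 75.5], "jaw": 40},
    {"dr": [0, 0, 0], "slide": [1.4, 0, 75.5], "jaw": 20},
    {"dr": [0, 0, 0], "slide": [1.4, 0, 75.5], "jaw": 5},
    {"dr": [0, 0, 0], "slide": [1.4, 0, 75.5], "jaw": 5},
    {"dr": [0, 0, 0], "slide": [1.4, 0, 75.5], "jaw": 5}
  ]
}}

```text
clock: 3.2
position: [536.9, -240.4, 50.5]
ee_rot: [0.993, -0.12, 0.001, 0.0]
contact_force: [0.3, 0.7, 2.2]
gripper_width: 15.9
grasp_force: 58.5
```

```bash
python3 -c "
from h import *
go(536.2,-242,130,-13.8)"
```

```text
t 3.2 pos [ 536.87 -240.41   50.49] xyaw -13.767901048422699 zaxis [ 0. -0. -1.] F [0.34 0.67 2.18] w 15.905574066266345 g 58.542965054512024 q [-0.15  0.51 -0.3   0.   -0.76  1.48]
slide [ -0.17   1.7  -79.51]
dr [-0.   -0.01  0.  ]
```

Call:
{"api": "step_arm", "payload": {
  "motion": [
    {"dr": [0, 0, 0], "slide": [0, 0, -8], "jaw": 5},
    {"dr": [0, 0, 0], "slide": [0, 0, -22], "jaw": 5},
    {"dr": [0, 0, 0], "slide": [0, 0, -40], "jaw": 5},
    {"dr": [0, 0, 0], "slide": [0, 0, -58], "jaw": 5},
    {"dr": [0, 0, 0], "slide": [0, 0, -74], "jaw": 5},
    {"dr": [0, 0, 0], "slide": [0, 0, -84], "jaw": 5},
    {"dr": [0, 0, 0], "slide": [0, 0, -89], "jaw": 5},
    {"dr": [0, 0, 0], "slide": [0, 0, -90], "jaw": 5}
  ]
}}

```text
clock: 4.2
position: [536.3, -240.2, 139.8]
ee_rot: [0.993, -0.12, -0.0, -0.0]
contact_force: [-0.6, -0.3, -1.0]
gripper_width: 15.5
grasp_force: 58.5
```

```bash
python3 -c "
from h import *
go(505,126.5,140,-95.2)
s=optics.get_image('scene')
cv2.imwrite('pics/e.png',cv2.resize(s[150:300,50:220],None,fx=3.5,fy=3.5))"
```

```text
t 4.2 pos [ 536.34 -240.25  139.8 ] xyaw -13.767528024334066 zaxis [-0.  0. -1.] F [-0.57 -0.35 -1.  ] w 15.535134752467805 g 58.49442422389984 q [-0.15  0.4  -0.21 -0.   -0.96  1.48]
slide [-117.72 -348.75   -0.13]
dr [ 0.    0.   10.18]
```

View pics/e.png

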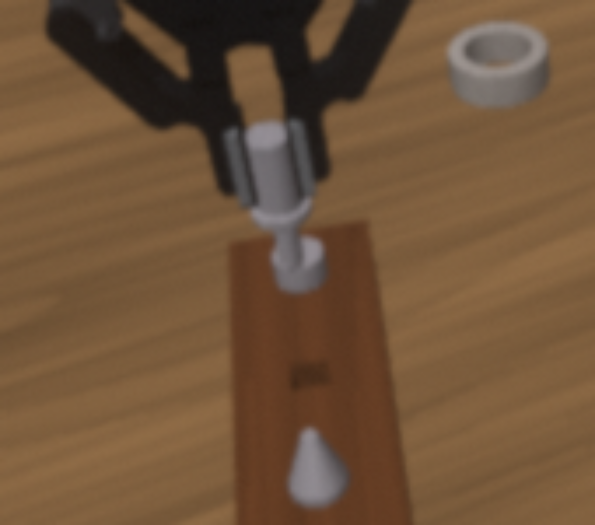

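The pin hangs upright between the pads with its collar just below them; the middle pocket is empty and the other two pins are still in place.

Call:
{"api": "step_arm", "payload": {
  "motion": [
    {"dr": [0, 0, 0.7], "slide": [-6, -18, 0], "jaw": 5},
    {"dr": [0, 0, 1.7], "slide": [-18, -53, 0], "jaw": 5},
    {"dr": [0, 0, 2.8], "slide": [-32, -95, 0], "jaw": 5},
    {"dr": [0, 0, 3.9], "slide": [-46, -137, 0], "jaw": 5},
    {"dr": [0, 0, 5.0], "slide": [-60, -179, 0], "jaw": 5},
    {"dr": [0, 0, 6.1], "slide": [-74, -221, 0], "jaw": 5},
    {"dr": [0, 0, 7.2], "slide": [-88, -261, 0], "jaw": 5},
    {"dr": [0, 0, 8.2], "slide": [-98, -291, 0], "jaw": 5}
  ]
}}

```text
clock: 5.25
position: [509.9, 67.2, 139.3]
ee_rot: [0.768, -0.64, -0.0, 0.001]
contact_force: [1.3, 0.5, -1.0]
gripper_width: 15.3
grasp_force: 58.6
```

```bash
python3 -c "
from h import *
go(505,126.5,120,-95.2)"
```

```text
t 5.25 pos [509.93  67.18 139.27] xyaw -79.57267700240952 zaxis [-0. -0. -1.] F [ 1.31  0.47 -1.01] w 15.328937066767203 g 58.646607398986816 q [ 0.45  0.29 -0.39 -0.   -0.89 -0.26]
slide [-59.24  -5.91  19.25]
dr [ 0.01 -0.    1.95]
```

Call:
{"api": "step_arm", "payload": {
  "motion": [
    {"dr": [0, 0, 0.6], "slide": [-20, -2, 4], "jaw": 5},
    {"dr": [0, 0, 1.2], "slide": [-38, -4, 10], "jaw": 5},
    {"dr": [0, 0, 1.7], "slide": [-52, -5, 15], "jaw": 5},
    {"dr": [0, 0, 1.95], "slide": [-58, -5.9, 18], "jaw": 5},
    {"dr": [0, 0, 1.95], "slide": [-59.2, -5.9, 19], "jaw": 5},
    {"dr": [0, 0, 1.95], "slide": [-59.2, -5.9, 19], "jaw": 5},
    {"dr": [0, 0, 1.95], "slide": [-59.2, -5.9, 19], "jaw": 5},
    {"dr": [0, 0, 1.95], "slide": [-59.2, -5.9, 19], "jaw": 5}
  ]
}}

```text
clock: 6.25
position: [505.5, 124.7, 120.9]
ee_rot: [-0.676, 0.737, -0.0, 0.0]
contact_force: [0.2, 1.3, -1.4]
gripper_width: 15.4
grasp_force: 58.6
```

```bash
python3 -c "
from h import *
go(505,126.5,100,-95.2)
s=optics.get_image('scene');t=optics.get_image('top')
cv2.imwrite('pics/f.png',np.hstack([cv2.resize(s[120:220,255:355],None,fx=4,fy=4),cv2.resize(t[150:250,150:250],None,fx=4,fy=4)]))"
```

```text
t 6.25 pos [505.45 124.68 120.93] xyaw -94.981199906152 zaxis [ 0.  0. -1.] F [ 0.19  1.35 -1.38] w 15.43868556427998 g 58.59632849693298 q [ 0.55  0.32 -0.4  -0.   -0.85 -0.64]
slide [-1.78  0.61 20.93]
dr [-0.    0.    0.03]
```

View pics/f.png

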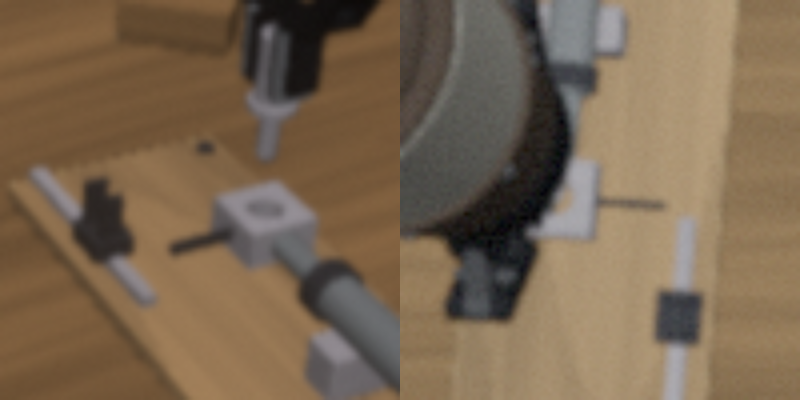

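The pin's tip is at scene ≈ (321,159) just above the hole at ≈ (321.4,172); the top view is occluded. I'll compare the two by rays in the same view.

```bash
python3 -c "
from h import *
f=lambda x,y:(255+(x+.5)/4-.5,120+(y+.5)/4-.5)
np.set_printoptions(precision=1,suppress=True)
for v in(154,156):print('tip',onz('scene',*f(266,v),82.4))
print('collar',onz('scene',*f(273,104),82.4+30))
print('hole',onz('scene',*f(266,209),55))"
```

```text
tip [499.1 129.6  82.4]
tip [500.5 128.5  82.4]
collar [503.  126.9 112.4]
hole [505.  128.5  55. ]
```

Call:
{"api": "step_arm", "payload": {
  "motion": [
    {"dr": [0, 0, 0], "slide": [0, -0.7, 6], "jaw": 5},
    {"dr": [0, 0, 0], "slide": [0, -1.4, 13], "jaw": 5},
    {"dr": [0, 0, 0], "slide": [0, -2.0, 19], "jaw": 5},
    {"dr": [0, 0, 0], "slide": [0, -2.5, 22], "jaw": 5},
    {"dr": [0, 0, 0], "slide": [0, -2.5, 22.5], "jaw": 5},
    {"dr": [0, 0, 0], "slide": [0, -2.5, 22.5], "jaw": 5},
    {"dr": [0, 0, 0], "slide": [0, -2.5, 22.5], "jaw": 5},
    {"dr": [0, 0, 0], "slide": [0, -2.5, 22.5], "jaw": 5}
  ]
}}

```text
clock: 7.35
position: [507.9, 124.7, 98.5]
ee_rot: [-0.676, 0.737, -0.0, 0.0]
contact_force: [-0.0, 0.1, 0.1]
gripper_width: 15.7
grasp_force: 58.6
```

```bash
python3 -c "
from h import *
go(505,126.5,70,-95.2)
s=optics.get_image('scene')
cv2.imwrite('pics/g.png',cv2.resize(s[135:195,285:355],None,fx=9,fy=9,interpolation=cv2.INTER_CUBIC))"
```

```text
t 7.35 pos [507.95 124.73  98.51] xyaw -94.96528285458814 zaxis [ 0.  0. -1.] F [-0.04  0.12  0.07] w 15.710901329521548 g 58.59331548213959 q [ 0.55  0.35 -0.42  0.   -0.8  -0.64]
slide [-1.5   3.1  28.51]
dr [-0.    0.    0.03]
```

View pics/g.png

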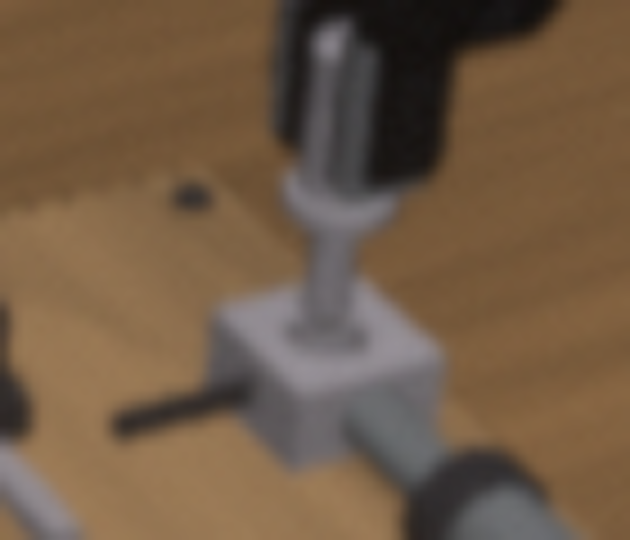

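The tip at (327,320) sits just above the hole centre (327,336), consistent with ~5 mm of height: aligned, so I lower it.

Call:
{"api": "step_arm", "payload": {
  "motion": [
    {"dr": [0, 0, 0], "slide": [0, 0, 3], "jaw": 5},
    {"dr": [0, 0, 0], "slide": [0, 0, 7], "jaw": 5},
    {"dr": [0, 0, 0], "slide": [0, 0, 11], "jaw": 5},
    {"dr": [0, 0, 0], "slide": [0, 0, 16], "jaw": 5},
    {"dr": [0, 0, 0], "slide": [0, 0, 21], "jaw": 5},
    {"dr": [0, 0, 0], "slide": [0, 0, 26], "jaw": 5},
    {"dr": [0, 0, 0], "slide": [0, 0, 29], "jaw": 5},
    {"dr": [0, 0, 0], "slide": [0, 0, 30], "jaw": 5}
  ]
}}

```text
clock: 8.4
position: [507.8, 124.7, 68.1]
ee_rot: [-0.676, 0.737, 0.0, -0.0]
contact_force: [-0.7, 0.1, 0.1]
gripper_width: 15.5
grasp_force: 58.6
```

No side force; creep on to seat.

Call:
{"api": "step_arm", "payload": {
  "motion": [
    {"dr": [0, 0, 0], "slide": [0, 0, 0.7], "jaw": 5},
    {"dr": [0, 0, 0], "slide": [0, 0, 1.4], "jaw": 5},
    {"dr": [0, 0, 0], "slide": [0, 0, 2.0], "jaw": 5},
    {"dr": [0, 0, 0], "slide": [0, 0, 2.5], "jaw": 5},
    {"dr": [0, 0, 0], "slide": [0, 0, 3.0], "jaw": 5},
    {"dr": [0, 0, 0], "slide": [0, 0, 3.3], "jaw": 5},
    {"dr": [0, 0, 0], "slide": [0, 0, 3.5], "jaw": 5},
    {"dr": [0, 0, 0], "slide": [0, 0, 3.5], "jaw": 5}
  ]
}}

```text
clock: 9.4
position: [508.0, 124.8, 65.4]
ee_rot: [-0.676, 0.737, -0.0, 0.0]
contact_force: [-2.8, 1.5, 4.1]
gripper_width: 15.9
grasp_force: 58.9
```

Seated (collar contact ~4 N at the expected height). Pulling along tool y, short of the gate first.

Call:
{"api": "step_arm", "payload": {
  "motion": [
    {"dr": [0, 0, 0], "slide": [0, 2, 0.5], "jaw": 5},
    {"dr": [0, 0, 0], "slide": [0, 7, 0.5], "jaw": 5},
    {"dr": [0, 0, 0], "slide": [0, 14, 0.5], "jaw": 5},
    {"dr": [0, 0, 0], "slide": [0, 22, 0.5], "jaw": 5},
    {"dr": [0, 0, 0], "slide": [0, 30, 0.5], "jaw": 5},
    {"dr": [0, 0, 0], "slide": [0, 38, 0.5], "jaw": 5},
    {"dr": [0, 0, 0], "slide": [0, 43, 0.5], "jaw": 5},
    {"dr": [0, 0, 0], "slide": [0, 45, 0.5], "jaw": 5}
  ]
}}

```text
clock: 10.4
position: [466.4, 130.1, 65.4]
ee_rot: [-0.676, 0.736, -0.001, 0.004]
contact_force: [8.0, -1.8, 0.1]
gripper_width: 15.5
grasp_force: 58.7
```

```bash
python3 -c "
from h import *
go(450,126.5,65,-95.2)
s=optics.get_image('scene');t=optics.get_image('top')
cv2.imwrite('pics/i.png',np.hstack([cv2.resize(s[140:200,260:325],None,fx=6,fy=6,interpolation=cv2.INTER_CUBIC),cv2.resize(t[190:250,175:240],None,fx=6,fy=6,interpolation=cv2.INTER_CUBIC)]))"
```

```text
t 10.4 pos [466.41 130.11  65.44] xyaw -94.8585223826954 zaxis [ 0.01  0.   -1.  ] F [ 7.99 -1.78  0.08] w 15.459248404733248 g 58.697158098220825 q [ 0.61  0.34 -0.55  0.   -0.67 -0.7 ]
slide [ 4.99 16.05  0.29]
dr [-0.06  0.03  0.04]
```

View pics/i.png

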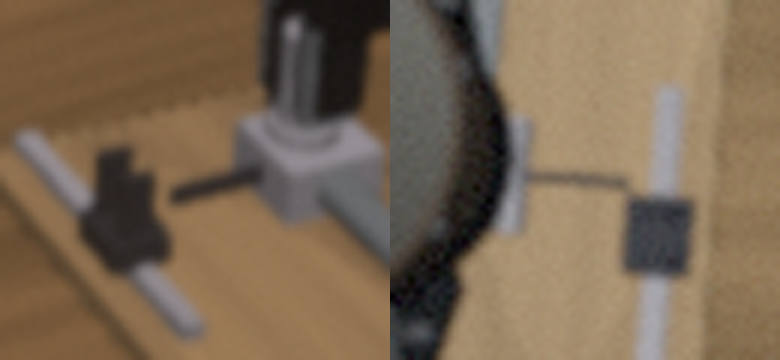

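```bash
python3 - <<'E'
from h import *
np.set_printoptions(precision=1,suppress=True)
xu=np.array([-.9962,.0866,0])
S=lambda x,y,z:onz('scene',260+(x+.5)/6-.5,140+(y+.5)/6-.5,z)
T=lambda x,y,z:onz('top',175+(x-390+.5)/6-.5,190+(y+.5)/6-.5,z)
p=T(627,184,45);print('ptr',p,'sc',S(178,193,45))
for z in(25,30,35,51):
    m=T(658,236,z);print(z,m,(m-p)@xu)
a,b=S(115,153,51),S(142,175,51);print(a,b,((a+b)/2-S(178,193,45))@xu)
# intensity profiles along x in top at gate line for prong/gap
t=optics.get_image('top');s=optics.get_image('scene')
g=cv2.cvtColor(t,cv2.COLOR_BGR2GRAY)
print(g[218:240,212:228])
g=cv2.cvtColor(s,cv2.COLOR_BGR2GRAY)
print(g[160:190,272:294])
E
```

```text
ptr [464.2  79.8  45. ] sc [462.6  84.3  45. ]
25 [448.5  72.2  25. ] 14.976563079766331
30 [448.3  71.7  30. ] 15.134556155627832
35 [448.1  71.2  35. ] 15.292549231489334
51 [447.4  69.7  51. ] 15.798127074246139
[440.1  74.2  51. ] [455.4  74.7  51. ] 13.957562693759574
[[140 142 145 150 151 158 160 162 165 162 156 144 140 145 142 147]
 [117 119 128 147 148 156 163 165 163 160 150 148 142 143 141 144]
 [101 105 118 138 148 155 162 163 165 160 150 144 141 143 146 144]
 [123 121 117 125 141 143 152 154 153 153 147 142 141 140 142 144]
 [147 141 121 111 118 125 123 125 124 132 129 125 126 133 139 143]
 [151 139 111  86  83  89  89  91  86  91  93  89 100 110 133 136]
 [149 133 103  67  64  61  65  67  66  61  59  60  68  93 125 138]
 [145 129 104  71  59  60  60  61  56  60  51  58  68  89 123 137]
 [147 131  99  72  65  59  63  61  59  58  59  61  71  94 129 138]
 [147 128 100  71  68  62  65  62  60  67  63  68  75 106 129 137]
 [143 125  92  72  59  62  64  64  70  68  65  68  80 108 132 137]
 [141 125  88  69  67  66  65  65  74  60  74  67  82 112 138 137]
 [142 118  87  67  63 
[... 2739 characters left out ...]
2  43  48  46  47  57  87 115
  123 121 120 121]
 [110 116 115 106  83  55  42  42  40  44  50  63  72  72  70  80 103 120
  124 122 121 122]
 [ 97 111 116 114 101  73  52  46  46  55  75  98 111 110 106 111 120 125
  123 124 122 121]
 [ 84  99 112 117 111  95  77  67  65  74  93 119 133 135 132 129 127 127
  126 125 125 124]
 [ 77  87 102 112 114 109 103  95  93  93  95 116 132 140 138 137 131 129
  126 125 125 124]
 [ 80  79  88 104 115 117 114 112 110 104  98 104 121 135 139 138 136 133
  129 127 125 125]
 [ 87  80  80  91 106 113 118 116 116 113 105 101 107 122 135 139 138 136
  131 128 127 126]
 [ 91  83  77  80  92 109 115 117 117 114 113 106 101 108 125 135 139 138
  135 131 127 128]]
```

Measured: the pointer is 14–15 mm short of the gate (top ≈15, scene ≈14), and the marker has not moved. Pulling 15 mm more.

Call:
{"api": "step_arm", "payload": {
  "motion": [
    {"dr": [0, 0, 0], "slide": [0, 2, 0], "jaw": 5},
    {"dr": [0, 0, 0], "slide": [0, 5, 0], "jaw": 5},
    {"dr": [0, 0, 0], "slide": [0, 8, 0], "jaw": 5},
    {"dr": [0, 0, 0], "slide": [0, 11, 0], "jaw": 5},
    {"dr": [0, 0, 0], "slide": [0, 13, 0], "jaw": 5},
    {"dr": [0, 0, 0], "slide": [0, 14.5, 0], "jaw": 5},
    {"dr": [0, 0, 0], "slide": [0, 15, 0], "jaw": 5},
    {"dr": [0, 0, 0], "slide": [0, 15, 0], "jaw": 5}
  ]
}}

```text
clock: 11.6
position: [452.0, 131.6, 65.4]
ee_rot: [-0.676, 0.736, -0.002, 0.005]
contact_force: [9.6, -1.5, 0.4]
gripper_width: 15.5
grasp_force: 58.7
```

```bash
python3 -c "
from h import *
go(450,126.5,65,-95.2)
s=optics.get_image('scene');t=optics.get_image('top')
cv2.imwrite('pics/j.png',np.hstack([cv2.resize(s[150:200,260:310],None,fx=8,fy=8,interpolation=cv2.INTER_CUBIC),cv2.resize(t[205:255,190:240],None,fx=8,fy=8,interpolation=cv2.INTER_CUBIC)]))"
```

```text
t 11.6 pos [452.02 131.59  65.45] xyaw -94.86036740183147 zaxis [ 0.01  0.   -1.  ] F [ 9.62 -1.49  0.39] w 15.45688759756072 g 58.65127086639404 q [ 0.63  0.33 -0.58  0.   -0.65 -0.72]
slide [5.25 1.59 0.41]
dr [-0.06  0.03  0.04]
```

View pics/j.png

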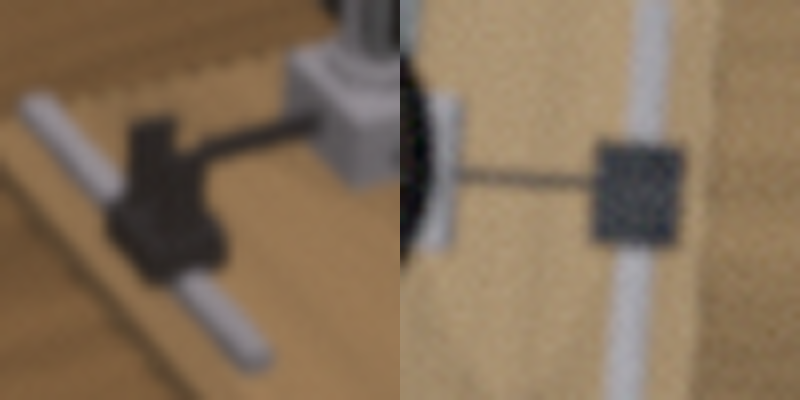

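```bash
python3 - <<'E'
from h import *
np.set_printoptions(precision=1,suppress=True)
xu=np.array([-.9962,.0866,0])
g=cv2.cvtColor(optics.get_image('top'),cv2.COLOR_BGR2GRAY).astype(float)
# pointer row by darkness-weighted centroid, cols 200..211
c=np.arange(200,211);r=[]
for k in c:
    w=np.clip(145-g[222:233,k],0,None);w[w<12]=0;r.append((w*np.arange(222,233)).sum()/w.sum())
f=np.polyfit(c,r,1);print(f,np.polyval(f,215.5),np.round(r,1))
def edge(k):
    col=g[215:245,k]<105;i=np.where(col)[0];a,b=i[0]+215,i[-1]+215
    lo=a-1+(g[a-1,k]-105)/(g[a-1,k]-g[a,k]);hi=b+(105-g[b,k])/(g[b+1,k]-g[b,k]);return lo,hi,(lo+hi)/2
E=[edge(k) for k in range(216,224)];print(np.array(E))
m=np.array(E)[:,2];p=onz('top',219,np.polyval(f,219),45)
for z in(20,28,36):print(z,(onz('top',219.5,m.mean(),z)-p)@xu)
E
```

```text
[  0.1 215.1] 227.52952919288745 [226.6 226.6 226.8 226.9 226.9 227.  227.  227.1 227.1 227.1 227.2]
[[222.3 235.2 228.7]
 [222.5 235.3 228.9]
 [222.6 235.1 228.8]
 [222.6 235.1 228.9]
 [222.5 235.4 229. ]
 [222.6 235.7 229.2]
 [222.6 235.8 229.2]
 [222.6 235.8 229.2]]
20 1.4827329780424705
28 1.7347365101865058
36 1.9867400423305979
```

Marker edges are unchanged (rows 222.6–235.2), pointer still ~1 mm short on average between the views. Small final nudge.

Call:
{"api": "step_arm", "payload": {
  "motion": [
    {"dr": [0, 0, 0], "slide": [0, 0.4, 0], "jaw": 5},
    {"dr": [0, 0, 0], "slide": [0, 0.8, 0], "jaw": 5},
    {"dr": [0, 0, 0], "slide": [0, 0.8, 0], "jaw": 5},
    {"dr": [0, 0, 0], "slide": [0, 0.8, 0], "jaw": 5},
    {"dr": [0, 0, 0], "slide": [0, 0.8, 0], "jaw": 5},
    {"dr": [0, 0, 0], "slide": [0, 0.8, 0], "jaw": 5},
    {"dr": [0, 0, 0], "slide": [0, 0.8, 0], "jaw": 5},
    {"dr": [0, 0, 0], "slide": [0, 0.8, 0], "jaw": 5}
  ]
}}

```text
clock: 12.75
position: [451.3, 131.7, 65.5]
ee_rot: [-0.676, 0.736, -0.002, 0.005]
contact_force: [10.3, -0.5, 0.2]
gripper_width: 15.6
grasp_force: 58.7
```

```bash
python3 -c "
from h import *
go(450,126.5,65,-95.2)
print(arm.job_done())"
```

```text
t 12.75 pos [451.32 131.69  65.46] xyaw -94.86028112320105 zaxis [ 0.01  0.   -1.  ] F [10.29 -0.51  0.22] w 15.637059217926703 g 58.654950857162476 q [ 0.63  0.32 -0.59  0.   -0.65 -0.72]
slide [5.28 0.88 0.42]
dr [-0.06  0.03  0.04]
the job is handed in; nothing more can be done
None
```

I handed the job in at 12.8 s with the pull pin seated in the eye and still gripped. The rod is held with its pointer at the marker gap to within about 1 mm by my measurement; I took no picture after the last 0.8 mm nudge. The marker had not moved when last measured, and I never went near the other two pins after lifting the pull pin.

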